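Fit the eared press pad into the sole-press bracket

ROBOT

A 6-joint arm with a two-finger parallel gripper is mounted at the origin on the work surface. World frame = base frame: x ahead of the robot, y to its left, z up, the work surface at z = 0. Lengths are in mm, angles in rad, forces in N, time in s.
With the tool pointing down it reaches from about 250 to 850 mm from the base axis. Payload 12.5 kg.
Tool frame: the origin (TCP) lies at the very end of the fingers, on their centre line; the grasp point (between the pads) lies 19 mm behind it; z points along the fingers, y is the direction in which the jaws open and shut (so a half turn about z gives the same grasp; the last joint's range is limited). The gripper opens to 93 mm and grips with 3 to 60 N. Pads are 15 mm wide; open, the fingers measure 128 mm over their backs; the gripper's body (75 mm by 188 mm) begins 65 mm behind the grasp point.
Start: joints at [1.157, 0.351, 1.652, -0, 1.139, -0.085], TCP at [177.567, 520.533, 218.633] pointing down, gripper open.
Joint ranges: [-2.75, 2.75], [-0.79, 2.1], [0.01, 2.65], [-1.57, 4.71], [0.07, 3.14], [-2.87, 2.87]. Speed limits (rad/s): [2.22, 2.22, 2.79, 3.14, 3.14, 3.14].

INTERFACE

Orientations are given as a unit quaternion [x, y, z, w].
In Python, from station import status, optics, manip gives the robot as it stands.
- The arm moves only by the tool step_arm, never from a script. Its argument "commands" is a list of rows, each an object with "delta_pos": the shift along the world's x, y, z as a fraction of full scale, a list of three; "delta_rot": the turn, a rotation vector about the world's x, y, z as a fraction of full scale, a list of three; "jaw": the finger opening in mm, from 0 to 93. In form: [{"delta_pos": [x, y, z], "delta_rot": [wx, wy, wz], "jaw": jaw}, ...]. A call has 1 to 12 rows; each row is the pose to reach, as a shift and turn from the pose commanded when the call began, turning the shorter way round; what a row does not reach only later rows make up. Full scale, the value 1, is 20 cm for a shift and pi rad for a turn. A row lasts 1/10 s, in which the tool goes at most 50 mm and 8.59 degrees, less where a joint would pass 70% of its speed; a pose out of reach is approached as far as the arm can. A call with a number of a shift or a turn outside -1 to 1 is refused whole. A call with a gripper value outside its range is refused whole. The fingers move at their own pace and stop on an object; "squeeze" is the grip in N (left out, the last holds). Time passes only in rows, so rows that repeat a pose let the fingers close. It gives the time, the measured TCP pose, the force and the opening at its end, in the units of the state.
- status.sense(): the state, without advancing time (a new reading comes with each control period).
- optics.snapshot(name): name is "scene" or "top"; returns (picture, depth): 400x640x3 uint8, red, green, blue; 400x640 float32, mm along the optical axis (not along the pixel's ray), 0 where there is no reading.
- optics.camera_model(name): a dict with "mtx" (3x3 intrinsics, pixels), "world_from_camera" (4x4, takes a point from camera to world coordinates). Camera axes: x right, y down, z forward; pixel columns grow to the right and rows downward; lengths in mm; the calibration is good to about 2 mm. A picture is of the moment at which its call begins. camera_model takes no time and is no camera call.
- manip.job_done(): hands the job in, once; it reports no verdict.
The state is a dict: "time_s": time; "joints": joint angles; "qvel": joint speeds; "joint_torque": joint torques, N m; "tcp_pos": TCP position; "tool_rot": TCP orientation; "contact_force": force on the tool from outside, world axes, zero at the start; "wrist_torque": the same for the moment, N m; "width": finger opening in mm.
Only numpy, scipy, OpenCV 4.12 (cv2) and the standard library are available. Lean on these libraries where they do the work, as an engineer would, in place of code of your own. Each camera call takes 0.05 s, during which the arm holds its last target.

TASK

Of the three black-rubber press pads on the bench, take the one whose steel plate has an ear at both ends and fit it into the dark iron sole-press bracket: an ear in each slot, pushed straight down between the spring clips until the plate sits flat on the bracket's floor, then let go of it. Leave the other two pads where they lie.

Things in the scene. Friction and masses are not known exactly. Their poses are not given: they have to be found in the camera images.
- eared_pad: Pad to fit: steel plate 64 (x) x 110 (y) x 6 mm thick with an ear 30 mm wide, as thick as the plate, at the middle of BOTH y ends, 184 mm over the ears. Centred on it a black rubber block 44 (x) x 76 (y) mm, 30 high: grip it from above across its 44 mm. Total height 36 mm, 0.26 kg. Lies flat. Origin: centre of underside, z up. Both ends alike: fits either way round.
- bracket: Dark iron, fixed; origin: slab underside centre at table height. Slab 94 (x) x 172 (y) x 14 mm: its top is the floor. At y = +-73 an open-topped slot for an ear: posts to 52 high, 62 apart in x, 66 to 80 from centre in y. In it 2 brass spring clips 26 apart, each gives 11 mm; above 38 high they flare to 54 apart at 62 high. Push ears down with 5-15 N. Seated: pad origin 14 mm up, y along y.
- one_ear_pad: Another press pad, to be left alone: same plate and rubber block as the eared pad, but with an ear at one end only (its +y end). Origin: centre of the underside.
- plain_pad: Another press pad, to be left alone: same plate and rubber block, without any ear. Origin: centre of the underside.
Things that resemble listed ones, but are neither listed nor needed, are in the scene too. What is shaped like the bracket but green is not meant. What is shaped like the eared_pad but green or pink is not meant.

How it is judged (in metres and radians):
At the end, for the whole second after the job is handed in: The pad with two ears lies in the bracket, right way up, released and at rest: its underside within 4 mm of the bracket's floor, level within 4 degrees, centred within 15 mm in x and y and turned at most 11 degrees from the bracket (z of eared_pad in the frame of bracket between 0.01 and 0.018 m and x of eared_pad in the frame of bracket between -0.015 and 0.015 m and y of eared_pad in the frame of bracket between -0.015 and 0.015 m and angle between the y axis of eared_pad and the y axis of bracket, either way round below 0.2 rad and angle between eared_pad's own z axis and vertical below 0.07 rad and linear speed of eared_pad below 0.02 m/s); the robot touches nothing.
It fails at once if the pad with one ear is shifted by more than 40 mm (distance of one_ear_pad from where it was at the start of the episode above 0.04 m).
It fails at once if the pad without ears is shifted by more than 40 mm (distance of plain_pad from where it was at the start of the episode above 0.04 m).
It also fails if it takes over 38 s, if anything falls off the work surface, if the arm or the gripper's body presses on something with over 40 N, if the wrist force passes 120 N, or if a joint passes its speed limit or range.

## Working session

There is one attempt and no reset: what is moved stays moved. The work goes in short steps, Python scripts to look and compute and a tool call to move; the robot and the scene stay as the last step left them, time stands still between calls to the robot, and variables do not carry over. Pictures are saved under pics/ and viewed, and the job is handed in when it is done.

Besides the shell and the picture viewer there is one more tool, called as name([rows], argument=value, ...), one row to a line, values as JSON. step_arm: Moves the arm, as the interface text tells. Its arguments: {"type":"object","properties":{"commands":{"type":"array"},"squeeze":{"type":"number"}},"required":["commands"]}

```bash
mkdir -p pics
python3 - <<'E'
from station import status, optics
import cv2,numpy as np
for n in ("scene","top"):
    p,d=optics.snapshot(n); cv2.imwrite(f"pics/{n}0.png",p[:,:,::-1]); np.save(f"pics/{n}0.npy",d); 
    m=optics.camera_model(n); print(n,np.round(m["mtx"],1).tolist(),np.round(m["world_from_camera"],3).tolist())
s=status.sense(); print(s)
E
```

```text
scene [[481.0, 0.0, 314.3], [0.0, 481.0, 194.5], [0.0, 0.0, 1.0]] [[0.541, 0.658, -0.524, 1067.735], [0.841, -0.43, 0.329, -481.445], [-0.009, -0.618, -0.786, 964.709], [0.0, 0.0, 0.0, 1.0]]
top [[514.1, 0.0, 322.8], [0.0, 514.1, 201.6], [0.0, 0.0, 1.0]] [[0.028, -0.978, 0.207, 109.988], [-1.0, -0.028, 0.001, -103.279], [0.005, -0.207, -0.978, 1658.819], [0.0, 0.0, 0.0, 1.0]]
{'time_s': 0.1, 'joints': array([ 1.15742356e+00,  3.51184241e-01,  1.65233616e+00,  2.47629513e-05,
        1.13911996e+00, -8.46163455e-02]), 'qvel': array([-0.00139135, -0.00010654, -0.00262991,  0.00093135, -0.00079605,
       -0.00078302]), 'joint_torque': array([ 3.85185831e-04, -4.98025060e+01, -2.85709190e+01,  7.00045517e-02,
        2.38086528e-02, -3.07123219e-05]), 'tcp_pos': array([177.43200916, 520.27188671, 218.16333439]), 'tool_rot': array([ 1.63644047e-01,  9.86519311e-01, -5.04924872e-04, -1.39988562e-04]), 'contact_force': array([-0.30694051,  0.27707121, -0.24584604]), 'wrist_torque': array([-0.05084856, -0.01617169, -0.03393263]), 'width': 92.97947012306723}
```

View pics/scene0.png

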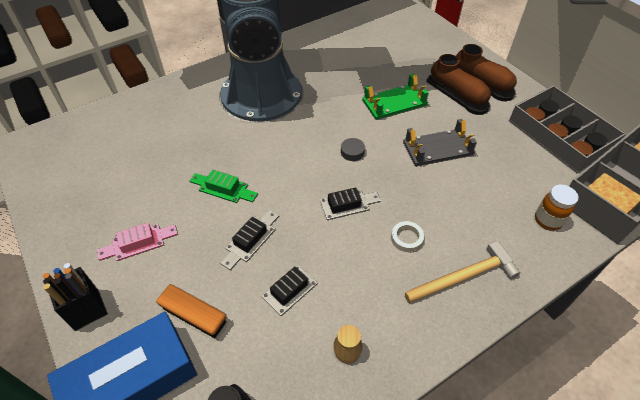

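View pics/top0.png

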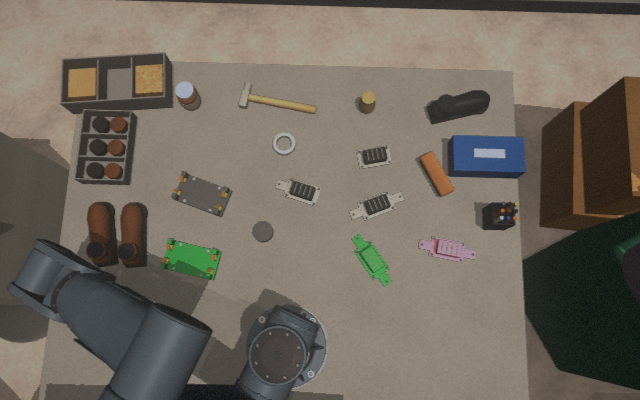

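The scene view shows the eared pad at about (250,238) and the dark bracket at (440,146). In the top view they are at (376,206) and (202,194). Next I'll zoom in and measure both.

```bash
cat > h.py <<'E'
import numpy as np,cv2
from station import status, optics
def cast(n,uv,z):
    m=optics.camera_model(n);K=m["mtx"];T=m["world_from_camera"]
    uv=np.atleast_2d(np.array(uv,float)); r=np.c_[(uv-[K[0,2],K[1,2]])/[K[0,0],K[1,1]],np.ones(len(uv))]@T[:3,:3].T
    o=T[:3,3]; return o+r*((z-o[2])/r[:,2])[:,None]
def cloud(n,d):
    m=optics.camera_model(n);K=m["mtx"];T=m["world_from_camera"]
    v,u=np.mgrid[:400,:640]
    c=np.stack([(u-K[0,2])/K[0,0]*d,(v-K[1,2])/K[1,1]*d,d],-1)
    return c@T[:3,:3].T+T[:3,3]
E
python3 - <<'E'
from h import *
out=[]
for n,cs in (("scene",[(250,238),(440,146)]),("top",[(376,206),(202,194)])):
    p=cv2.imread(f"pics/{n}0.png")
    X=cloud(n,np.load(f"pics/{n}0.npy"))
    row=[]
    for (u,v) in cs:
        c=p[v-40:v+40,u-44:u+44]; row.append(cv2.resize(c,None,fx=4.5,fy=3.7*1.0,interpolation=cv2.INTER_NEAREST))
        Z=X[v-40:v+40,u-44:u+44]; h=Z[...,2]; print(n,u,v,np.percentile(h,[1,10,50,90,99]).round(1))
    out.append(np.hstack(row))
cv2.imwrite("pics/crops.png",np.vstack(out)[:600,:800])
for n,uv in (("scene",[(250,238),(440,146),(350,200)]),("top",[(376,206),(202,194),(298,191)])): print(cast(n,uv,20).round())
E
```

```text
scene 250 238 [-5.3 -3.3 -0.5 20.2 37. ]
scene 440 146 [-5.9 -3.7 -0.3 14.9 52.7]
top 376 206 [-9.1 -5.1  0.4  7.7 39.9]
top 202 194 [-9.7 -5.1  0.7 15.2 53.8]
[[ 465. -282.   20.]
 [ 484.  289.   20.]
 [ 501.  -22.   20.]]
[[ 447. -275.   20.]
 [ 471.  294.   20.]
 [ 490.  -19.   20.]]
```

View pics/crops.png

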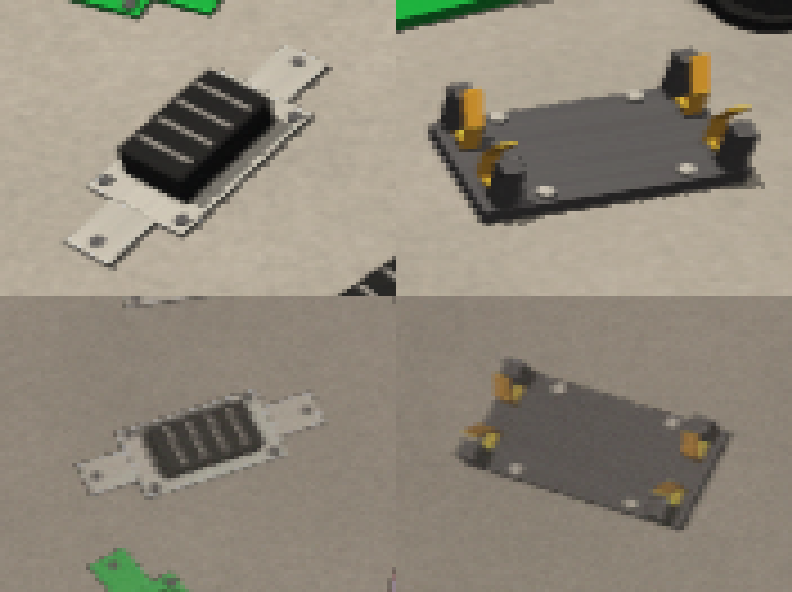

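```bash
cat > m.py <<'E'
from h import *
def rect(P):
    (c,s,a)=cv2.minAreaRect(P.astype(np.float32)); b=cv2.boxPoints((c,s,a)); 
    e=[b[1]-b[0],b[2]-b[1]]; e=max(e,key=np.linalg.norm); ang=np.degrees(np.arctan2(e[1],e[0]))%180
    return np.round(c,1),np.round(sorted(s),1),round(ang,1)
def big(m,cu,cv_,k=1):
    m=cv2.morphologyEx(m.astype(np.uint8),cv2.MORPH_CLOSE,np.ones((k,k)))
    n,l,s,c=cv2.connectedComponentsWithStats(m); 
    i=max(range(1,n),key=lambda i:s[i,4]-5*np.hypot(*(c[i]-[cu,cv_]))); return l==i
def run(tag,pads,brs):
  for n in pads:
    p=cv2.imread(f"pics/{n}{tag}.png").astype(int); X=cloud(n,np.load(f"pics/{n}{tag}.npy"))
    g=p.mean(2); u,v=pads[n]; W=np.zeros(g.shape,bool); W[v-40:v+40,u-44:u+44]=1
    sat=p.max(2)-p.min(2)
    bench=np.median(g[W]); 
    xy0=cast(n,np.argwhere(np.ones_like(W))[:,::-1],20).reshape(400,640,3)
    W&=np.hypot(*(np.moveaxis(xy0[...,:2]-xy0[v,u,:2],-1,0)))<110
    # rubber
    D=big(W&(g<bench*0.68)&(X[...,2]>15),u,v,3)
    T=D&(X[...,2]>31)
    uv=np.argwhere(T)[:,::-1]; print(n,"rubber top",D.sum(),T.sum(),rect(cast(n,uv,36)[:,:2]), np.median(X[T],0).round(1))
    S=big(W&((sat<bench*0.13)&(g>bench*1.02)|D),u,v,3)
    c=cast(n,np.argwhere(S)[:,::-1],6)[:,:2]; print(n,"plate",S.sum(),rect(c))
    im=p.astype(np.uint8).copy(); im[S]=(0,0,255); im[T]=(255,0,0)
    # bracket
    u,v=brs[n]; W=np.zeros(g.shape,bool); W[v-45:v+45,u-50:u+50]=1
    bench=np.median(g[W&(X[...,2]<6)])
    B=big(W&(g<bench*0.72)&(sat<30)&(X[...,2]>7)&(X[...,2]<21),u,v,5)
    print(n,"slab",B.sum(),rect(cast(n,np.argwhere(B)[:,::-1],14)[:,:2]),np.median(X[B],0).round(1))
    H=W&(X[...,2]>44)&(X[...,2]<60)
    nn,l,s,c=cv2.connectedComponentsWithStats(cv2.dilate(H.astype(np.uint8),np.ones((2,2))))
    for i in range(1,nn):
        if s[i,4]>5:
            print("  post",s[i,4],c[i].round(1),cast(n,c[i],52)[0].round(),np.median(X[(l==i)&H],0).round())
    im[B]=(0,255,0);im[H]=(0,255,255)
    cv2.imwrite(f"pics/mask_{n}{tag}.png",im)
E
python3 - <<'E'
from m import *
run("0",dict(scene=(250,238),top=(376,206)),dict(scene=(440,146),top=(202,194)))
a=[cv2.imread(f"pics/mask_{n}0.png") for n in("scene","top")]
r=[np.hstack([cv2.resize(i[v-40:v+40,u-44:u+44],(396,296),interpolation=0) for u,v in c]) for i,c in zip(a,[[(250,238),(440,146)],[(376,206),(202,194)]])]
cv2.imwrite("pics/maskc.png",np.vstack(r))
E
```

```text
scene rubber top 656 504 (array([ 458.8, -281.7]), array([44.9, 81.9]), np.float32(112.8)) [ 456.8 -279.7   34.6]
scene plate 761 (array([ 439.4, -257.7]), array([ 60.4, 130.5]), np.float32(112.8))
scene slab 1419 (array([475.7, 291.2]), array([102.2, 172.6]), np.float32(71.4)) [480.5 293.7  12.6]
  post 78 [462.2 123.2] [472. 371.  52.] [470. 372.  49.]
  post 76 [411.8 132.7] [425. 233.  52.] [426. 234.  50.]
  post 61 [472.9 139.9] [534. 350.  52.] [534. 351.  50.]
  post 66 [420.9 149.9] [487. 212.  52.] [487. 213.  50.]
top rubber top 335 274 (array([ 452.6, -276.1]), array([44.2, 76.9]), np.float32(113.1)) [ 452.6 -273.2   36.2]
top plate 519 (array([ 457.2, -287.2]), array([ 62.9, 107.2]), np.float32(113.0))
top slab 1281 (array([470.4, 293.5]), array([ 95. , 171.7]), np.float32(71.3)) [468.3 295.8  13.8]
  post 63 [182.8 175.2] [524. 352.  52.] [528. 354.  52.]
  post 69 [224.4 191.3] [475. 215.  52.] [478. 218.  50.]
  post 55 [174.7 194. ] [461. 373.  52.] [460. 375.  51.]
  post 56 [216.7 209.4] [415. 235.  52.] [414. 238.  51.]
```

View pics/maskc.png

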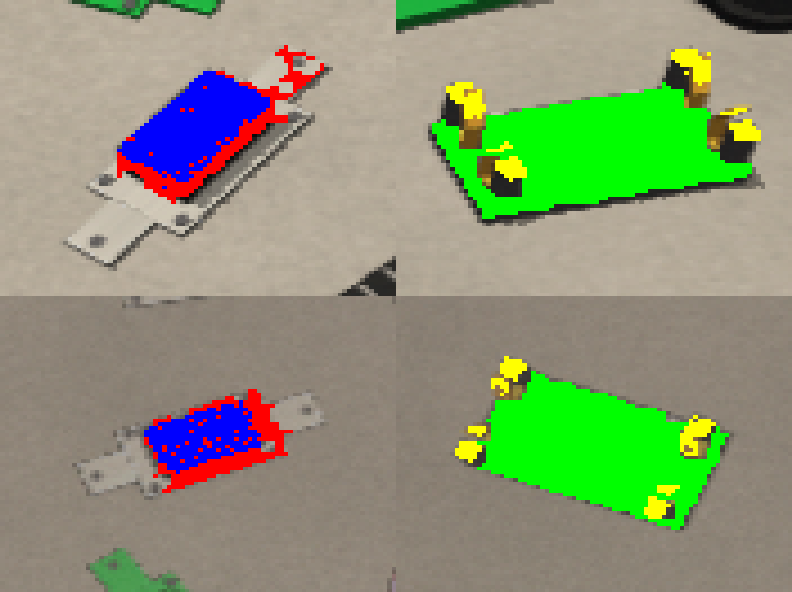

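Run:
```python
from h import *
br=dict(scene=[(418.7,137.9),(449.3,131.9),(429.1,157.6),(460.7,151.4)],top=[(184.4,200.5),(194.2,178.9),(210.2,210),(219.3,188.1)])
# ear holes (dark): far-right ear / near-left ear
pad=dict(scene=[(206+298/4.5,198+62/3.7),(206+97/4.5,198+241/3.7)],top=[(332+307/4.5,166+114/3.7),(332+97/4.5,166+180/3.7)])
for nm,dd,z,s in (("br",br,14,1),("earhole",pad,6,-1)):
  for n in dd:
    g=cv2.imread(f"pics/{n}0.png").astype(float).mean(2); uv=[]
    for u,v in dd[n]:
        a,b=int(round(u-.5)),int(round(v-.5)); w=g[b-3:b+4,a-3:a+4]; w=np.clip(s*(w-np.median(w))-8,0,None)
        yy,xx=np.mgrid[b-3:b+4,a-3:a+4]
        if s>0 or 1:
            k=np.hypot(yy-b,xx-a)<=2.5; w=w*k
        uv.append(((w*xx).sum()/w.sum(),(w*yy).sum()/w.sum()))
    P=cast(n,uv,z); print(nm,n,np.round(uv,1).tolist(),P[:,:2].round(1).tolist(),"mean",P.mean(0).round(1))
```

```text
br scene [[417.9, 136.2], [448.6, 130.4], [428.7, 156.7], [460.2, 150.9]] [[418.2, 268.0], [447.8, 354.2], [493.4, 241.6], [523.4, 326.8]] mean [470.7 297.6  14. ]
br top [[184.1, 200.0], [193.8, 178.0], [209.7, 209.5], [218.8, 187.5]] [[450.3, 352.1], [525.4, 326.1], [421.3, 266.2], [495.8, 241.6]] mean [473.2 296.5  14. ]
earhole scene [[271.7, 214.2], [227.1, 262.7]] [[423.4, -201.6], [486.7, -354.8]] mean [ 455.1 -278.2    6. ]
earhole top [[399.7, 196.1], [352.8, 214.0]] [[485.6, -354.2], [421.3, -200.5]] mean [ 453.4 -277.3    6. ]
```

I get the bracket at (472, 296) with its long axis at 71.1°, and the pad at (454, -278) at 112.8°. The two views agree within 3 mm, and the heights and sizes match those given. Now moving above the pad.

step_arm([
  {"delta_pos": [0.346, -0.998, 0], "delta_rot": [0, 0, -0.0672], "jaw": 80},
  {"delta_pos": [0.346, -0.998, 0], "delta_rot": [0, 0, -0.0672], "jaw": 80},
  {"delta_pos": [0.346, -0.998, 0], "delta_rot": [0, 0, -0.0672], "jaw": 80},
  {"delta_pos": [0.346, -0.998, 0], "delta_rot": [0, 0, -0.0672], "jaw": 80},
  {"delta_pos": [0.346, -0.998, 0], "delta_rot": [0, 0, -0.0672], "jaw": 80},
])

```text
time_s: 0.6
tcp_pos: [247.1, 317.6, 218.4]
tool_rot: [0.268, 0.963, -0.001, -0.0]
contact_force: [0.2, 0.0, -0.1]
width: 80.4
```

step_arm([
  {"delta_pos": [0.346, -0.998, 0], "delta_rot": [0, 0, -0.0672], "jaw": 80},
  {"delta_pos": [0.346, -0.998, 0], "delta_rot": [0, 0, -0.0672], "jaw": 80},
  {"delta_pos": [0.346, -0.998, 0], "delta_rot": [0, 0, -0.0672], "jaw": 80},
  {"delta_pos": [0.346, -0.998, 0], "delta_rot": [0, 0, -0.0672], "jaw": 80},
  {"delta_pos": [0.346, -0.998, 0], "delta_rot": [0, 0, -0.0672], "jaw": 80},
])

```text
time_s: 1.1
tcp_pos: [317.1, 118.3, 218.8]
tool_rot: [0.369, 0.93, -0.0, 0.0]
contact_force: [-0.2, 1.1, 1.1]
width: 80.1
```

step_arm([
  {"delta_pos": [0.346, -0.998, 0], "delta_rot": [0, 0, -0.0672], "jaw": 80},
  {"delta_pos": [0.346, -0.998, 0], "delta_rot": [0, 0, -0.0672], "jaw": 80},
  {"delta_pos": [0.346, -0.998, 0], "delta_rot": [0, 0, -0.0672], "jaw": 80},
  {"delta_pos": [0.346, -0.998, 0], "delta_rot": [0, 0, -0.0672], "jaw": 80},
  {"delta_pos": [0.346, -0.998, 0], "delta_rot": [0, 0, -0.0672], "jaw": 80},
])

```text
time_s: 1.6
tcp_pos: [386.6, -81.7, 218.6]
tool_rot: [0.464, 0.886, -0.0, 0.0]
contact_force: [0.1, 0.9, -0.1]
width: 79.8
```

step_arm([
  {"delta_pos": [0.346, -0.998, -0.3], "delta_rot": [0, 0, -0.0672], "jaw": 80},
  {"delta_pos": [0.346, -0.998, -0.3], "delta_rot": [0, 0, -0.0672], "jaw": 80},
  {"delta_pos": [0.346, -0.998, -0.3], "delta_rot": [0, 0, -0.0672], "jaw": 80},
  {"delta_pos": [0.346, -0.998, -0.3], "delta_rot": [0, 0, -0.0672], "jaw": 80},
  {"delta_pos": [0.346, -0.998, -0.3], "delta_rot": [0, 0, -0.0672], "jaw": 80},
  {"delta_pos": [0.346, -0.998, -0.3], "delta_rot": [0, 0, -0.0672], "jaw": 80},
  {"delta_pos": [0.346, -0.998, -0.3], "delta_rot": [0, 0, -0.0672], "jaw": 80},
])

```text
time_s: 2.3
tcp_pos: [454.4, -276.8, 158.3]
tool_rot: [0.553, 0.833, 0.0, -0.001]
contact_force: [-0.4, 0.5, -0.4]
width: 80.0
```

step_arm([
  {"delta_pos": [0, 0, -0.2], "delta_rot": [0, 0, 0], "jaw": 80},
  {"delta_pos": [0, 0, -0.4], "delta_rot": [0, 0, 0], "jaw": 80},
  {"delta_pos": [0, 0, -0.55], "delta_rot": [0, 0, 0], "jaw": 80},
  {"delta_pos": [0, 0, -0.65], "delta_rot": [0, 0, 0], "jaw": 80},
  {"delta_pos": [0, 0, -0.7], "delta_rot": [0, 0, 0], "jaw": 80},
  {"delta_pos": [0, 0, -0.73], "delta_rot": [0, 0, 0], "jaw": 80},
  {"delta_pos": [0, 0, -0.73], "delta_rot": [0, 0, 0], "jaw": 80},
])

```text
time_s: 3.0
tcp_pos: [454.6, -277.4, 13.0]
tool_rot: [0.553, 0.833, 0.0, 0.0]
contact_force: [0.0, 0.1, 0.3]
width: 80.1
```

Run:
```python
from h import *
p,d=optics.snapshot("scene"); u,v=250,238
cv2.imwrite("pics/g1.png",cv2.resize(p[v-110:v+60,u-110:u+110,::-1],None,fx=3.5,fy=3.5))
print(status.sense()["contact_force"])
```

```text
[ 0.99170563 -0.67652436 -0.10420353]
```

View pics/g1.png

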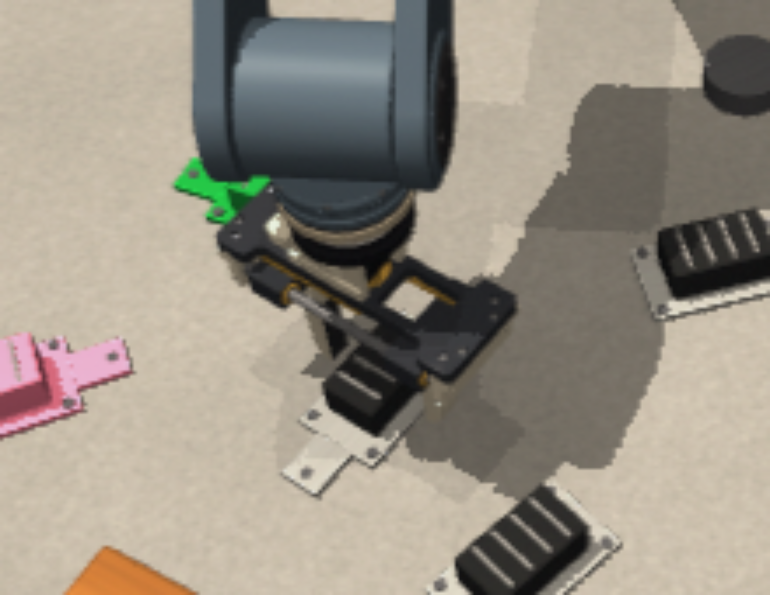

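The fingers straddle the rubber block, one on each long side, around crop pixel (370,385). Closing the jaws.

step_arm([
  {"delta_pos": [0, 0, 0], "delta_rot": [0, 0, 0], "jaw": 30},
  {"delta_pos": [0, 0, 0], "delta_rot": [0, 0, 0], "jaw": 30},
  {"delta_pos": [0, 0, 0], "delta_rot": [0, 0, 0], "jaw": 30},
  {"delta_pos": [0, 0, 0], "delta_rot": [0, 0, 0], "jaw": 30},
  {"delta_pos": [0, 0, 0], "delta_rot": [0, 0, 0], "jaw": 30},
  {"delta_pos": [0, 0, 0], "delta_rot": [0, 0, 0], "jaw": 30},
  {"delta_pos": [0, 0, 0], "delta_rot": [0, 0, 0], "jaw": 30},
  {"delta_pos": [0, 0, 0], "delta_rot": [0, 0, 0], "jaw": 30},
], squeeze=45)

```text
time_s: 3.85
tcp_pos: [454.4, -277.9, 12.7]
tool_rot: [0.554, 0.833, -0.0, 0.0]
contact_force: [-1.2, 0.6, 3.5]
width: 43.5
```

step_arm([
  {"delta_pos": [0, 0, 0.1], "delta_rot": [0, 0, 0], "jaw": 30},
  {"delta_pos": [0, 0, 0.25], "delta_rot": [0, 0, 0], "jaw": 30},
  {"delta_pos": [0, 0, 0.45], "delta_rot": [0, 0, 0], "jaw": 30},
  {"delta_pos": [0, 0, 0.65], "delta_rot": [0, 0, 0], "jaw": 30},
  {"delta_pos": [0, 0, 0.65], "delta_rot": [0, 0, 0], "jaw": 30},
])

```text
time_s: 4.35
tcp_pos: [456.2, -279.2, 147.1]
tool_rot: [0.554, 0.833, -0.0, 0.004]
contact_force: [0.6, -0.9, -3.8]
width: 43.7
```

step_arm([
  {"delta_pos": [0.006, 0.19, 0], "delta_rot": [0, 0, -0.0154], "jaw": 30},
  {"delta_pos": [0.012, 0.38, 0], "delta_rot": [0, 0, -0.031], "jaw": 30},
  {"delta_pos": [0.018, 0.57, 0], "delta_rot": [0, 0, -0.046], "jaw": 30},
  {"delta_pos": [0.024, 0.76, 0], "delta_rot": [0, 0, -0.062], "jaw": 30},
  {"delta_pos": [0.03, 0.957, 0], "delta_rot": [0, 0, -0.0772], "jaw": 30},
])

```text
time_s: 4.85
tcp_pos: [459.6, -84.9, 141.5]
tool_rot: [0.651, 0.759, -0.0, -0.001]
contact_force: [1.0, -0.2, -2.5]
width: 44.1
```

step_arm([
  {"delta_pos": [0.006, 0.19, 0], "delta_rot": [0, 0, -0.0154], "jaw": 30},
  {"delta_pos": [0.012, 0.38, 0], "delta_rot": [0, 0, -0.031], "jaw": 30},
  {"delta_pos": [0.018, 0.57, 0], "delta_rot": [0, 0, -0.046], "jaw": 30},
  {"delta_pos": [0.024, 0.76, 0], "delta_rot": [0, 0, -0.062], "jaw": 30},
  {"delta_pos": [0.03, 0.957, 0], "delta_rot": [0, 0, -0.0772], "jaw": 30},
])

```text
time_s: 5.35
tcp_pos: [465.6, 106.4, 141.5]
tool_rot: [0.738, 0.675, -0.001, -0.0]
contact_force: [0.9, -0.8, -2.2]
width: 43.5
```

step_arm([
  {"delta_pos": [0.006, 0.19, 0], "delta_rot": [0, 0, -0.0154], "jaw": 30},
  {"delta_pos": [0.012, 0.38, 0], "delta_rot": [0, 0, -0.031], "jaw": 30},
  {"delta_pos": [0.018, 0.57, 0], "delta_rot": [0, 0, -0.046], "jaw": 30},
  {"delta_pos": [0.024, 0.76, 0], "delta_rot": [0, 0, -0.062], "jaw": 30},
  {"delta_pos": [0.03, 0.9, 0], "delta_rot": [0, 0, -0.0772], "jaw": 30},
  {"delta_pos": [0.03, 0.957, 0], "delta_rot": [0, 0, -0.0772], "jaw": 30},
  {"delta_pos": [0.03, 0.957, 0], "delta_rot": [0, 0, -0.0772], "jaw": 30},
  {"delta_pos": [0.03, 0.957, 0], "delta_rot": [0, 0, -0.0772], "jaw": 30},
])

```text
time_s: 6.15
tcp_pos: [472.0, 295.3, 141.9]
tool_rot: [0.813, 0.582, -0.001, 0.0]
contact_force: [-0.1, -0.2, -2.9]
width: 43.9
```

Run:
```python
from h import *
for n,(u,v) in (("scene",(440,130)),("top",(202,194))):
    p,d=optics.snapshot(n); cv2.imwrite(f"pics/{n}2.png",p[:,:,::-1]); np.save(f"pics/{n}2.npy",d)
    cv2.imwrite(f"pics/h2{n}.png",cv2.resize(p[v-80:v+60,u-90:u+90,::-1],None,fx=4,fy=4,interpolation=cv2.INTER_NEAREST))
s=status.sense();print(s["tcp_pos"],s["tool_rot"],s["contact_force"],s["width"],s["wrist_torque"])
```

```text
[472.35749284 295.09497542 142.38436001] [ 8.13815547e-01  5.81123154e-01 -3.66505839e-04  3.65087387e-05] [ 0.21731925  0.09953664 -1.87664919] 43.650988728013004 [-0.11711792  0.07520642  0.04127889]
```

View pics/h2scene.png

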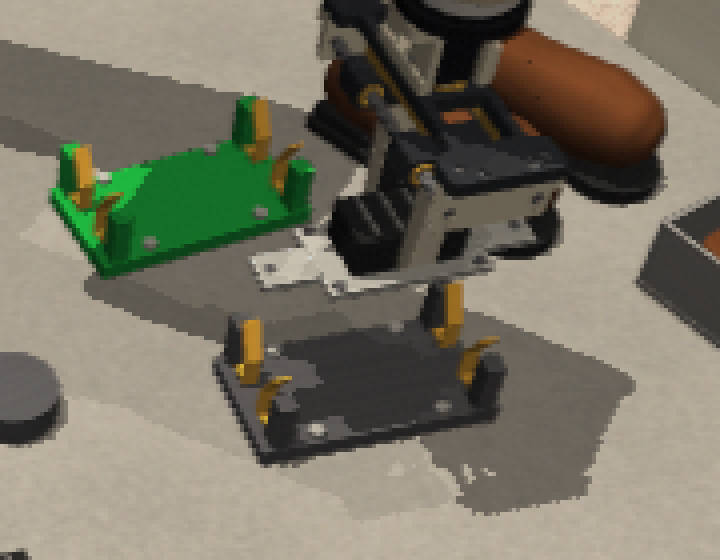

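View pics/h2top.png

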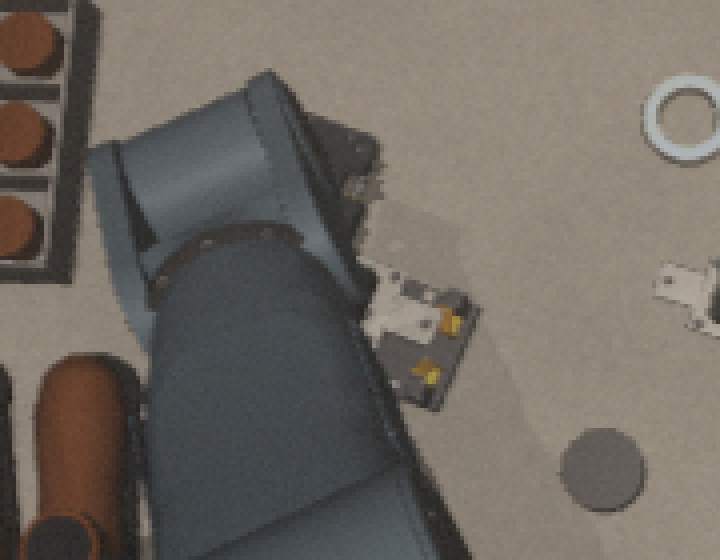

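Run:
```python
from h import *
a=np.radians(71.1); d=np.array([np.cos(a),np.sin(a)])
for n,uv in (("scene",(350+268/4-.5,50+267/4-.5)),("top",(112+428/4-.5,114+323/4-.5))):
    P=cast(n,uv,135.5)[0]; print(n,P,"centre",P[:2]+83.1*d)
```

```text
scene [445.30244435 215.03274128 135.5       ] centre [472.2199818 293.6524346]
top [446.11709017 215.63140198 135.5       ] centre [473.03462762 294.2510953 ]
```

step_arm([
  {"delta_pos": [0, 0.012, -0.1], "delta_rot": [0, 0, 0], "jaw": 30},
  {"delta_pos": [0, 0.012, -0.2], "delta_rot": [0, 0, 0], "jaw": 30},
  {"delta_pos": [0, 0.012, -0.28], "delta_rot": [0, 0, 0], "jaw": 30},
  {"delta_pos": [0, 0.012, -0.32], "delta_rot": [0, 0, 0], "jaw": 30},
  {"delta_pos": [0, 0.012, -0.35], "delta_rot": [0, 0, 0], "jaw": 30},
  {"delta_pos": [0, 0.012, -0.38], "delta_rot": [0, 0, 0], "jaw": 30},
  {"delta_pos": [0, 0.012, -0.4], "delta_rot": [0, 0, 0], "jaw": 30},
  {"delta_pos": [0, 0.012, -0.42], "delta_rot": [0, 0, 0], "jaw": 30},
  {"delta_pos": [0, 0.012, -0.42], "delta_rot": [0, 0, 0], "jaw": 30},
], squeeze=60)

```text
time_s: 7.15
tcp_pos: [472.2, 298.7, 58.4]
tool_rot: [0.814, 0.581, -0.0, -0.0]
contact_force: [-0.4, 0.2, -2.2]
width: 43.4
```

Run:
```python
from h import *
n,(u,v)="scene",(440,130)
p,d=optics.snapshot(n)
cv2.imwrite(f"pics/h3.png",cv2.resize(p[v-40:v+60,u-70:u+70,::-1],None,fx=5,fy=5,interpolation=cv2.INTER_NEAREST))
s=status.sense();print(s["tcp_pos"],s["contact_force"],s["width"])
```

```text
[472.38754682 298.76208887  58.65516234] [-0.72332586  0.92397043 -2.97485663] 43.346761283426765
```

View pics/h3.png

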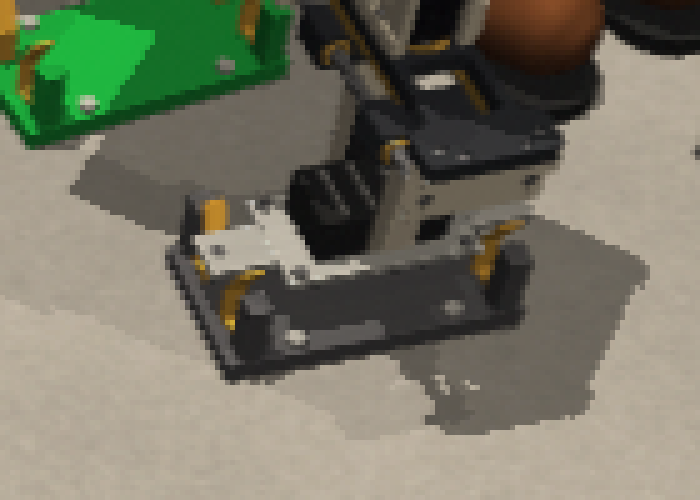

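The ears sit between the clip flares at both ends, with the near ear at about crop (225,245) and no contact force. Next I'll push straight down.

step_arm([
  {"delta_pos": [0, 0, -0.02], "delta_rot": [0, 0, 0], "jaw": 30},
  {"delta_pos": [0, 0, -0.04], "delta_rot": [0, 0, 0], "jaw": 30},
  {"delta_pos": [0, 0, -0.06], "delta_rot": [0, 0, 0], "jaw": 30},
  {"delta_pos": [0, 0, -0.08], "delta_rot": [0, 0, 0], "jaw": 30},
  {"delta_pos": [0, 0, -0.1], "delta_rot": [0, 0, 0], "jaw": 30},
  {"delta_pos": [0, 0, -0.11], "delta_rot": [0, 0, 0], "jaw": 30},
])

```text
time_s: 7.8
tcp_pos: [472.3, 298.6, 36.2]
tool_rot: [0.814, 0.581, -0.0, -0.0]
contact_force: [0.6, -0.4, 1.8]
width: 43.7
```

step_arm([
  {"delta_pos": [0, 0, -0.01], "delta_rot": [0, 0, 0], "jaw": 30},
  {"delta_pos": [0, 0, -0.02], "delta_rot": [0, 0, 0], "jaw": 30},
  {"delta_pos": [0, 0, -0.03], "delta_rot": [0, 0, 0], "jaw": 30},
  {"delta_pos": [0, 0, -0.03], "delta_rot": [0, 0, 0], "jaw": 30},
])

```text
time_s: 8.2
tcp_pos: [472.2, 298.7, 30.3]
tool_rot: [0.814, 0.581, -0.0, -0.0]
contact_force: [0.5, 1.5, -3.6]
width: 43.8
```

step_arm([
  {"delta_pos": [0, 0, -0.01], "delta_rot": [0, 0, 0], "jaw": 30},
  {"delta_pos": [0, 0, -0.015], "delta_rot": [0, 0, 0], "jaw": 30},
  {"delta_pos": [0, 0, -0.018], "delta_rot": [0, 0, 0], "jaw": 30},
  {"delta_pos": [0, 0, -0.018], "delta_rot": [0, 0, 0], "jaw": 30},
])

```text
time_s: 8.6
tcp_pos: [472.3, 298.7, 26.9]
tool_rot: [0.814, 0.581, -0.0, -0.0]
contact_force: [0.3, 0.1, -0.7]
width: 43.5
```

Run:
```python
from h import *
n,(u,v)="scene",(440,130)
p,d=optics.snapshot(n)
cv2.imwrite(f"pics/h4.png",cv2.resize(p[v-40:v+60,u-70:u+70,::-1],None,fx=5,fy=5,interpolation=cv2.INTER_NEAREST))
s=status.sense();print(s["tcp_pos"],s["contact_force"],s["width"],s["wrist_torque"])
```

```text
[472.30505743 298.73577789  26.94315097] [ 1.1788508   0.51104419 -0.69202304] 43.68473909396424 [-0.00541187 -0.12122768 -0.04875625]
```

View pics/h4.png

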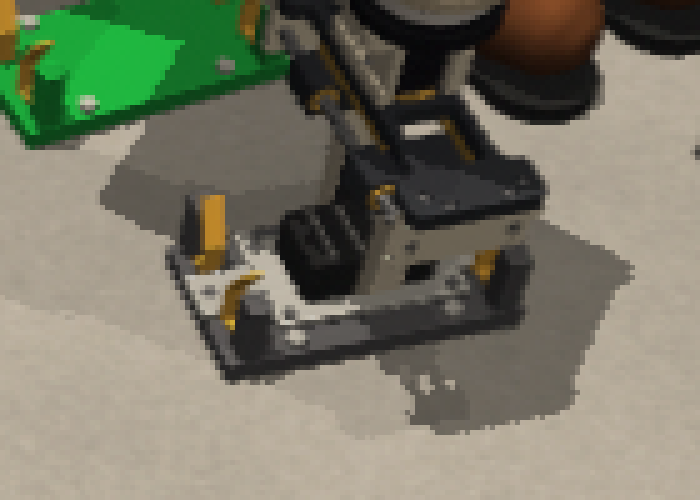

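The pad looks seated or very nearly so. I'll press a little further to confirm it's on the floor.

step_arm([
  {"delta_pos": [0, 0, -0.005], "delta_rot": [0, 0, 0], "jaw": 30},
  {"delta_pos": [0, 0, -0.007], "delta_rot": [0, 0, 0], "jaw": 30},
  {"delta_pos": [0, 0, -0.007], "delta_rot": [0, 0, 0], "jaw": 30},
])

```text
time_s: 8.95
tcp_pos: [472.4, 298.8, 26.7]
tool_rot: [0.814, 0.581, 0.0, 0.0]
contact_force: [-4.6, -2.6, 14.5]
width: 43.4
```

It stopped hard at TCP z = 26.7, the predicted seated height, with 14.5 N of force. Releasing and backing off.

step_arm([
  {"delta_pos": [0, 0, 0.005], "delta_rot": [0, 0, 0], "jaw": 75},
  {"delta_pos": [0, 0, 0.005], "delta_rot": [0, 0, 0], "jaw": 75},
  {"delta_pos": [0, 0, 0.005], "delta_rot": [0, 0, 0], "jaw": 75},
  {"delta_pos": [0, 0, 0.005], "delta_rot": [0, 0, 0], "jaw": 75},
  {"delta_pos": [0, 0, 0.005], "delta_rot": [0, 0, 0], "jaw": 75},
  {"delta_pos": [0, 0, 0.005], "delta_rot": [0, 0, 0], "jaw": 75},
])

```text
time_s: 9.55
tcp_pos: [472.3, 298.7, 26.5]
tool_rot: [0.814, 0.581, -0.0, -0.0]
contact_force: [-1.0, -0.1, 0.5]
width: 75.4
```

step_arm([
  {"delta_pos": [0, 0, 0.1], "delta_rot": [0, 0, 0], "jaw": 75},
  {"delta_pos": [0, 0, 0.25], "delta_rot": [0, 0, 0], "jaw": 75},
  {"delta_pos": [0, 0, 0.5], "delta_rot": [0, 0, 0], "jaw": 75},
  {"delta_pos": [0, 0, 0.75], "delta_rot": [0, 0, 0], "jaw": 75},
  {"delta_pos": [0, 0, 1], "delta_rot": [0, 0, 0], "jaw": 75},
])

```text
time_s: 10.05
tcp_pos: [472.0, 298.5, 228.6]
tool_rot: [0.814, 0.581, -0.0, -0.0]
contact_force: [0.7, 0.4, 0.0]
width: 75.0
```

step_arm([
  {"delta_pos": [-0.1, -0.95, 0.1], "delta_rot": [0, 0, 0], "jaw": 75},
  {"delta_pos": [-0.1, -0.95, 0.1], "delta_rot": [0, 0, 0], "jaw": 75},
  {"delta_pos": [-0.1, -0.95, 0.1], "delta_rot": [0, 0, 0], "jaw": 75},
  {"delta_pos": [-0.1, -0.95, 0.1], "delta_rot": [0, 0, 0], "jaw": 75},
  {"delta_pos": [-0.1, -0.95, 0.1], "delta_rot": [0, 0, 0], "jaw": 75},
  {"delta_pos": [-0.1, -0.95, 0.1], "delta_rot": [0, 0, 0], "jaw": 75},
])

```text
time_s: 10.65
tcp_pos: [452.5, 108.3, 246.9]
tool_rot: [0.814, 0.581, 0.0, 0.0]
contact_force: [-0.2, 0.4, -0.4]
width: 75.2
```

Run:
```python
from h import *
o=[]
for n,(u,v) in (("scene",(440,146)),("top",(202,194))):
    p,d=optics.snapshot(n); cv2.imwrite(f"pics/{n}5.png",p[:,:,::-1]); np.save(f"pics/{n}5.npy",d)
    o.append(cv2.resize(p[v-50:v+50,u-60:u+60,::-1],(396,330),interpolation=cv2.INTER_NEAREST))
    X=cloud(n,d)[v-50:v+50,u-60:u+60].reshape(-1,3); g=p[v-50:v+50,u-60:u+60].reshape(-1,3).astype(int)
    w=(g.min(1)>110)&(abs(X[:,2]-20)<9); print(n,w.sum(),np.median(X[w],0).round(1))
    k=(g.max(1)<70)&(abs(X[:,2]-50)<5)
cv2.imwrite("pics/h5.png",np.hstack(o))
s=status.sense();print(s["time_s"],s["tcp_pos"],s["contact_force"],s["width"])
```

```text
scene 231 [492.3 317.4  18.2]
top 215 [489.2 351.5  19.7]
10.75 [452.44703185 109.46888569 246.50386557] [-0.28065747  0.46946286 -0.75723098] 75.36269706098379
```

View pics/h5.png

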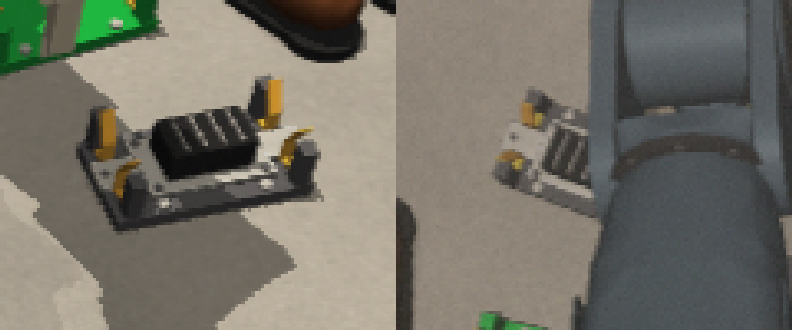

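View pics/scene5.png

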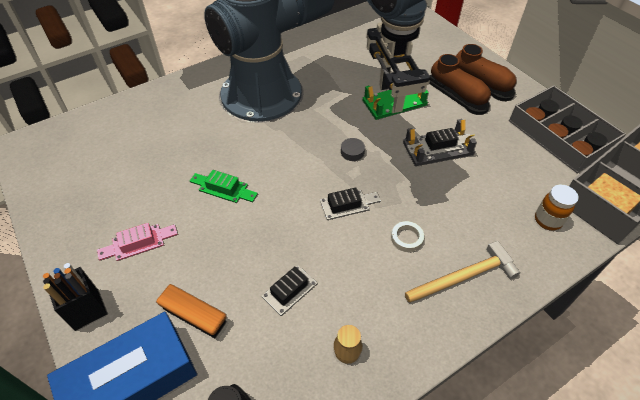

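The scene view shows the pad flat in the bracket at (440,140), with its ears between the clips. The other pads haven't moved. One numeric check before handing in.

Run:
```python
from m import *
n="scene";p=cv2.imread("pics/scene5.png").astype(int);g=p.mean(2);X=cloud(n,np.load("pics/scene5.npy"));u,v=441,138
W=np.zeros(g.shape,bool);W[v-14:v+16,u-20:u+22]=1
T=big(W&(X[...,2]>43)&(X[...,2]<56),u,v,3)&(X[...,2]>43)&(X[...,2]<56)
P=X[T];print(T.sum(),rect(cast(n,np.argwhere(T)[:,::-1],50)[:,:2]),np.median(P,0).round(1))
A=np.c_[P[:,:2]-P[:,:2].mean(0),np.ones(len(P))];c=np.linalg.lstsq(A,P[:,2],rcond=None)[0];print("tilt deg",np.degrees(c[:2]).round(2),"z",c[2].round(1))
```

```text
355 (array([477.2, 293.8]), array([47.7, 78.1]), np.float32(70.8)) [475.4 295.7  48.2]
tilt deg [-0.63  0.38] z 48.1
```

```bash
python3 -c "
from station import manip
print(manip.job_done())"
```

```text
the job is handed in; nothing more can be done
None
```

I fitted the two-eared pad into the dark iron bracket, released it and handed the job in at about 10.75 s of the 38 s allowed. No verdict is reported back.

**How it went:** I gripped the pad across its rubber block, carried and turned it over the bracket, and pushed it down between the clips. It stopped hard at TCP z = 26.7 mm, the predicted seated height, with about 14.5 N of force. I then let go and moved the arm clear.

**Last checks (scene camera):**
- **Height:** the rubber top reads 48.1 mm against the 50 mm expected. This camera read about 1.5 mm low on the pad and bracket before I moved anything.
- **Level and turn:** the tilt is below 1°, and the pad is turned about 0.3° from the bracket.
- **Centring:** the raw reading is 5 mm off in x and 2 mm in y. Correcting for the same camera's earlier offset leaves about 1 mm.
- **Other pads:** both look unmoved in the final picture. I did not measure them.

**What didn't agree or couldn't be checked:** the two cameras differed by about 3 mm on the screws and ear holes I used for positioning. They differed by up to 11 mm on the bracket posts, so I didn't use those. In the final top view the arm hid most of the bracket, leaving only one ear visible and sitting between its clips.

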